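Kickstand down, then hold the studio screen upright

TASK

On the studio desk a small second screen leans back on its hinged foot, with its kickstand folded up behind it. First flip the kickstand over its centre and fully down while the screen stays leaned back; then take the screen firmly by its top edge, bring it upright and keep holding it there so that the cables can be plugged in at its back. The program finishes while still holding it; do not let go, and leave the bowl, the striker and the hard drive where they are.

Things in the scene. Friction and masses are not known exactly. Their poses are not given: they have to be found in the camera images.
- dock: fixed dark steel foot of the screen, a flat plate 140 (its x, from -90 to 50) x 150 (its y) x 10 mm lying on the desk, with two 38 mm high lugs. Origin: on its underside, under the hinge line. z up; its -x is the side towards which the screen leans (the screen's back, roughly facing the robot), y runs along the screen's width. It stands in a different place and yaw each time.
- hinge (a point): middle of the screen's hinge line, 30 mm above the desk over the foot's origin; the hinge line runs along the foot's y axis; axes as the foot's
- screen (a joint): lean of the screen about its hinge, rad: 0 = leaned fully back on its stop (25 degrees back from vertical), 0.436 = exactly upright, 0.736 = tipped forward onto its other stop. The hinge is almost free: let go, the screen tips back or forward by its weight (0.45 to 0.8 kg).
- screen_top (a point): centre of the top edge of the screen. The screen is a black slab 280 mm wide, 14 mm thick and 180 mm high; this point lies 190 mm from the hinge line, in mid thickness. Its axes turn with the screen: x out of the front (display) side, y along the width, z up along the slab away from the hinge.
- kickstand (a joint): swing of the kickstand relative to the screen, rad: 0 = folded up along the screen's back, 2.007 = fully down on its stop (foot then 2 mm over the desk while the screen leans back). An over-centre spring pushes it away from 1.0 towards whichever end is nearer, with up to 0.25 N m (about 2 N at the foot), so once well past 1.0 it snaps down by itself.
- kickstand_pivot (a point): pivot of the kickstand on the screen's back: 100 mm from the hinge line along the slab, 16 mm behind the slab's mid plane, 90 mm to the +y side of the screen's middle. Axis along the screen's y. This frame turns with the kickstand: z along the leg to the foot, x out of the leg's broad side that faces the screen when folded.
- kickstand_foot (a point): centre of the kickstand's foot, 135.5 mm from the pivot along the leg: a black rubber roll 16 mm in diameter, 36 mm long, along the screen's y. The leg is an aluminium bar 10 mm thick (in the swing direction) and 16 mm wide; its middle passes through pivot and foot. Folded up, the leg's end stands 53 mm past the screen's top edge, so it can be pushed from the display side towards the back, then down. Axes as kickstand_pivot.
- bowl_mid (a point): bystander: brass singing bowl, 110 mm across, 60 mm high; point on its axis half-way up
- drive_mid (a point): bystander: grey hard drive 80 x 120 x 22 mm lying flat; its centre
- striker: bystander: wood-and-rubber bowl striker 200 mm long (along its y), 30 mm thick, lying on the desk beyond the screen; its centre

How it is judged:
On the way, in this order (a step that is already met when the one before it is completed fails the run):
1. the kickstand is flipped fully down while the screen is still leaned back (value of joint kickstand above 1.93 rad and value of joint screen below 0.15 rad), for 0.2 s.
2. the screen is upright, held in the fingers (value of joint screen between 0.346 and 0.526 rad and contact force between the fingers and screen above 2 N), for 0.2 s.
At the end, for the whole second after the job is handed in: the kickstand is fully down (within 0.077 rad of its stop), the screen is within 0.09 rad (5 degrees) of upright and still, and the fingers still grip it with more than 2 N, the grasp point at most 60 mm below its top edge (all of step 2 and value of joint kickstand above 1.93 rad and velocity of joint screen between -0.1 and 0.1 rad/s and z of the grasp point in the frame of screen_top between -0.06 and 0.03 m); the arm keeps its last pose, push and grip.
It fails at once if the bowl is disturbed (distance of bowl_mid from where it was at the start of the episode above 0.03 m).
It fails at once if the hard drive is disturbed (distance of drive_mid from where it was at the start of the episode above 0.03 m).
It fails at once if the striker is disturbed (distance of striker from where it was at the start of the episode above 0.03 m).
It also fails if it takes over 54 s, if anything falls off the work surface, if the arm or the gripper's body presses on something with over 40 N, if the wrist force passes 120 N, or if a joint passes its speed limit or range.

ROBOT

A 7-joint arm with a two-finger parallel gripper is mounted at the origin on the work surface. World frame = base frame: x ahead of the robot, y to its left, z up, the work surface at z = 0. Lengths are in m, angles in rad, forces in N, time in s.
With the tool pointing down it reaches from about 0.35 to 0.9 m from the base axis. Payload 19.9 kg.
Tool frame: the origin (TCP) lies midway between the tips of the shut fingers; the grasp point (between the pads) lies 19 mm behind it; z points along the fingers, y is the line along which they close (so a half turn about z gives the same grasp; the last joint's range is limited). The gripper opens to 94 mm and grips with 3 to 60 N. Pads are 16 mm wide; open, the fingers measure 119 mm over their backs; the gripper's body (75 mm by 177 mm) begins 78 mm behind the grasp point.
Start: joints at [-1.268, 0.417, -0.01, 1.614, 0.005, 1.111, -0.053], TCP at [0.211, 0.588, 0.205] pointing down, gripper open.
Joint ranges: [-2.81, 2.81], [-0.39, 2.02], [-1.27, 1.25], [0.06, 2.57], [-1.19, 4.33], [0.19, 2], [-2.82, 2.82]. Speed limits (rad/s): [1.89, 1.89, 2.39, 2.39, 3.01, 3.01, 3.01].

INTERFACE

Orientations are given as a rotation vector (axis times angle).
In Python, from cell import arm gives the robot as it stands.
- The arm moves only by the tool move_arm, never from a script. Its argument "moves" is one flat list of numbers, 5 for each row, row after row: the shift along the tool's x, y, z in units of 50 mm (1.0 is 50 mm), then the turn about the tool's z in units of 5 degrees (1.0 is 5 degrees), then the opening in per cent of the stroke, from 0 (shut) to 100 (fully open). In form: [tx, ty, tz, twist, fingers, tx, ty, tz, twist, fingers, ...]. A call has 1 to 20 rows; each row shifts and turns the commanded pose from where the row before left it, along the tool's axes as they then stand; what a row does not reach is not made up. A row lasts 1/10 s, in which the tool goes at most 50 mm and 8.59 degrees, less where a joint would pass 70% of its speed; a pose out of reach is approached as far as the arm can. A call is refused whole if a number of a shift passes 1 or a number of a turn 1, either way. A call with a gripper value outside its range is refused whole. The fingers move at their own pace and stop on an object; the grip force is fixed at half the most. Time passes only in rows, so rows that do not move let the fingers close. It gives the time, the measured TCP pose, the force, the opening and the grip force at its end, in the units of the state.
- arm.get_obs(): the state, without advancing time (a new reading comes with each control period).
- arm.capture(name): name is "scene" or "side" or "wrist"; returns a dict with "pixels" (480x640x3 uint8, blue, green, red), "z_map" (480x640 float32, m along the optical axis (not along the pixel's ray), 0 where there is no reading), "fx", "fy", "cx", "cy" (pixels), "extrinsics" (4x4, takes a point from camera to world coordinates); the wrist camera has in their place "T_tool_cam" (4x4, takes a point from camera to tool coordinates, whose origin is the TCP and whose axes are the flange's). Camera axes: x right, y down, z forward; pixel columns grow to the right and rows downward; lengths in m; the calibration is good to about 2 mm. A picture is of the moment at which its call begins: read the wrist's pose just before it.
- arm.finish_job(): hands the job in; it is judged then, once.
Trained networks look in a picture, given as the dict that the camera call returned (one of the last four; its "shot" number tells which), for a name from the list of things; names that differ only in an ending like _2 or _b are one class to them, and where a whole thing is asked for, a point or a joint stands for the part that bears it (a point fixed in the world has none). Each returns a list of dicts, best first, with "score" (0 to 1); they miss things now and then, are a little off and sometimes report something else, mostly with a low value. They report only what shows in the picture. A call takes as long as a camera call.
- arm.cut_out(picture, name): "mask" (480x640 bool, what is visible of it) and "at" ([column, row] in pixels, amid what is visible of it).
The state is a dict: "time_s": time; "qpos": joint angles; "qvel": joint speeds; "tau": joint torques, N m; "eef_pos": TCP position; "eef_rot": TCP orientation; "force": force on the tool from outside, world axes, zero at the start; "moment": the same for the moment, N m; "gripper_width": finger opening in m; "grip_force": force on a finger pad.
Only numpy, scipy, OpenCV 4.12 (cv2) and the standard library are available. Lean on these libraries where they do the work, as an engineer would, in place of code of your own. Each camera call takes 0.05 s, during which the arm holds its last target. There are 200 camera calls.

## Working session

There is one attempt and no reset: what is moved stays moved. The work goes in short steps, Python scripts to look and compute and a tool call to move; the robot and the scene stay as the last step left them, time stands still between calls to the robot, and variables do not carry over. Pictures are saved under pics/ and viewed, at most 10 in all, crops included, and the job is handed in when it is done.

Besides the shell and the picture viewer there is one more tool, called after "Request:" as name(argument=value, ...) on one line, values as JSON. move_arm: Moves the arm, as the interface text tells. Its arguments: {"type":"object","properties":{"moves":{"type":"array","items":{"type":"number"}}},"required":["moves"]}

```bash
mkdir -p pics; cat > h.py <<'E'
import numpy as np, cv2
from scipy.spatial.transform import Rotation as R
from cell import arm
def pts(c,m=None,step=1):
    z=c["z_map"]; ok=z>0
    if m is not None: ok&=m
    v,u=np.nonzero(ok); d=z[v,u]
    P=np.c_[(u-c["cx"])/c["fx"]*d,(v-c["cy"])/c["fy"]*d,d]
    T=c["extrinsics"]; return P@T[:3,:3].T+T[:3,3]
E
python3 - <<'E'
from h import *
o=arm.get_obs(); print(o["time_s"],o["eef_pos"],o["eef_rot"],o["force"],o["gripper_width"])
print(R.from_rotvec(o["eef_rot"]).as_matrix().round(3))
for n in ("scene","side"):
    c=arm.capture(n); cv2.imwrite(f"pics/{n}.png",c["pixels"]); print(n,c["extrinsics"].round(3).tolist())
    for k in ("dock","screen","kickstand","kickstand_foot","bowl_mid","drive_mid","striker"):
        for r in arm.cut_out(c,k)[:2]:
            P=pts(c,r["mask"])
            if len(P): print(k,round(r["score"],2),r["at"],len(P),np.median(P,0).round(3),np.percentile(P,2,axis=0).round(3),np.percentile(P,98,axis=0).round(3))
E
```

```text
0.0 [0.21115655 0.58785391 0.20483293] [-5.38928935e-01 -3.09488911e+00  1.88466062e-03] [-0.25260396 -0.73645972 -0.15116024] 0.0940107585960362
[[-0.941  0.338 -0.   ]
 [ 0.338  0.941 -0.001]
 [-0.    -0.001 -1.   ]]
scene [[0.802, 0.401, -0.442, 1.36], [0.597, -0.53, 0.602, -1.004], [0.007, -0.747, -0.665, 1.283], [0.0, 0.0, 0.0, 1.0]]
dock 0.72 [313.9, 252.1] 4797 [ 0.596 -0.011  0.113] [ 0.507 -0.139  0.004] [0.67  0.126 0.207]
screen 0.62 [306.6, 249.3] 4034 [ 0.589 -0.014  0.132] [ 0.506 -0.14   0.036] [0.641 0.125 0.215]
screen 0.43 [311.0, 255.8] 4942 [ 0.595 -0.009  0.112] [ 0.497 -0.139  0.001] [0.671 0.135 0.209]
kickstand 0.67 [305.7, 203.6] 170 [0.502 0.075 0.215] [ 0.282  0.053 -0.006] [0.52  0.336 0.246]
bowl_mid 0.61 [371.2, 184.5] 616 [0.488 0.475 0.039] [0.445 0.402 0.006] [0.547 0.509 0.062]
drive_mid 0.59 [219.7, 364.2] 1321 [ 0.586 -0.407  0.02 ] [ 0.535 -0.466  0.003] [ 0.632 -0.347  0.027]
striker 0.75 [311.4, 255.7] 4873 [ 0.595 -0.01   0.114] [ 0.504 -0.139  0.003] [0.671 0.128 0.211]
striker 0.59 [353.1, 326.2] 715 [ 0.799 -0.082  0.025] [ 0.773 -0.177 -0.0
[... 219 characters left out ...]
003] [0.634 0.099 0.239]
screen 0.9 [299.0, 254.7] 1440 [ 0.564 -0.011  0.171] [ 0.492 -0.142 -0.001] [0.674 0.13  0.243]
screen 0.46 [193.7, 202.0] 731 [0.504 0.479 0.036] [0.451 0.405 0.003] [0.546 0.507 0.062]
kickstand 0.52 [261.3, 234.4] 192 [0.515 0.073 0.202] [0.487 0.056 0.001] [0.594 0.183 0.246]
kickstand_foot 0.75 [260.5, 233.9] 178 [0.511 0.073 0.204] [0.487 0.056 0.112] [0.55  0.101 0.247]
bowl_mid 0.59 [195.1, 203.2] 749 [0.503 0.48  0.037] [0.449 0.405 0.003] [0.546 0.509 0.062]
drive_mid 0.85 [398.6, 377.6] 1494 [ 0.576 -0.405  0.021] [ 0.529 -0.462  0.003] [ 0.627 -0.34   0.026]
striker 0.74 [368.6, 256.6] 538 [ 0.787 -0.08   0.025] [ 0.776 -0.176  0.011] [0.804 0.015 0.034]
```

```bash
python3 - <<'E'
from h import *
from scipy.optimize import least_squares
c=arm.capture("scene"); cv2.imwrite("pics/s2.png",cv2.resize(c["pixels"][120:360,180:500],(800,600)))
P=pts(c); m=(P[:,0]>.45)&(P[:,0]<.7)&(abs(P[:,1])<.2)&(P[:,2]>.06)&(P[:,2]<.19); P=P[m]
# ransac plane
rng=np.random.default_rng(0);best=None
for _ in range(300):
    a,b,d=P[rng.choice(len(P),3,False)]; n=np.cross(b-a,d-a); L=np.linalg.norm(n)
    if L<1e-5: continue
    n/=L; inl=abs((P-a)@n)<.004
    if best is None or inl.sum()>best.sum(): best=inl
Q=P[best]; ctr=Q.mean(0); n=np.linalg.svd(Q-ctr,full_matrices=False)[2][2]; n*=np.sign(n[0])
yaw=np.arctan2(n[1],n[0]); print("n",n,len(Q),"yaw",np.degrees(yaw),"lean",np.degrees(np.arcsin(n[2])))
a=np.array([np.cos(yaw),np.sin(yaw),0]); y=np.array([-a[1],a[0],0]); z=np.cross(n,y)
A=pts(c); A=A[(A[:,2]>.03)&(A[:,0]>.45)&(A[:,0]<.7)&(abs(A[:,1])<.25)]
s=A[abs((A-ctr)@n)<.006]; t=(s-ctr)@y; w=(s-ctr)@z
print("width",np.percentile(t,[.5,2,98,99.5]),"h",np.percentile(w,[.5,2,98,99.5]))
E
```

```text
n [0.88572706 0.1771461  0.42907673] 2553 yaw 11.309975391763503 lean 25.40898115371656
width [-0.12953859 -0.12699984  0.14214814  0.14821731] h [-0.10264229 -0.09642304  0.0865975   0.08884308]
```

View pics/s2.png

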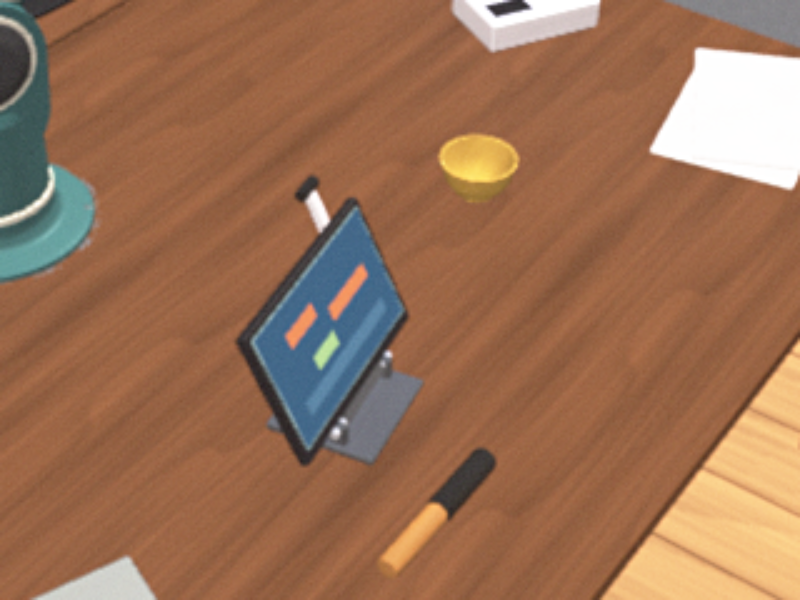

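View pics/side.png

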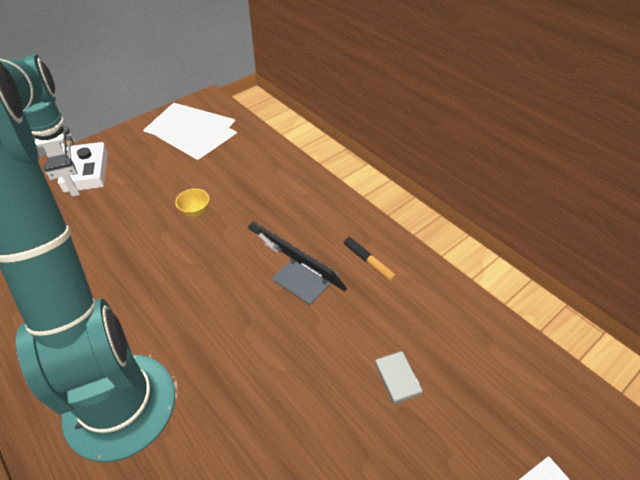

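```bash
cat >> h.py <<'E'
def fit(c,dbg=False):
    P=pts(c); P=P[(P[:,0]>.45)&(P[:,0]<.7)&(abs(P[:,1])<.2)&(P[:,2]>.03)&(P[:,2]<.22)]
    rng=np.random.default_rng(0);best=None
    B=P[P[:,2]>.06]
    for _ in range(300):
        a,b,d=B[rng.choice(len(B),3,False)]; n=np.cross(b-a,d-a); L=np.linalg.norm(n)
        if L<1e-5: continue
        n/=L; inl=abs((B-a)@n)<.004
        if best is None or inl.sum()>best.sum(): best=inl
    Q=B[best]; ctr=Q.mean(0); n=np.linalg.svd(Q-ctr,full_matrices=False)[2][2]; n*=np.sign(n[0])
    yaw=np.arctan2(n[1],n[0]); y=np.array([-np.sin(yaw),np.cos(yaw),0]); z=np.cross(n,y)
    s=P[abs((P-ctr)@n)<.006]; t=(s-ctr)@y; w=(s-ctr)@z
    t0=(np.percentile(t,1)+np.percentile(t,99))/2
    top=ctr+t0*y+z*np.percentile(w,99)-.007*n
    hin=top-.190*z   # z should be .03
    k=(hin[2]-.03)/z[2]
    return yaw,np.degrees(np.arcsin(n[2])),top,hin,k
E
python3 - <<'E'
from h import *
yaw,lean,top,hin,k=fit(arm.capture("scene")); print(np.degrees(yaw),lean,top,hin,k)
x=np.array([np.cos(yaw),np.sin(yaw)]);y=np.array([-x[1],x[0]])
H=hin[:2]
print("hinge",H)
def W(a,b,z): return np.r_[H+a*x+b*y,z].round(4)
print("start push",W(-.06,.09,.212))
for ph in (25,40,60,80,90,100,115,125,140):
    f=np.radians(ph); p=np.array([-.0568,.1139])+.115*np.array([-np.sin(f),np.cos(f)])+.005*np.array([np.cos(f),np.sin(f)])
    print(ph,p.round(3),W(p[0]+(.008 if ph<=90 else -.008),.09,p[1]))
o=arm.get_obs();T=R.from_rotvec(o["eef_rot"]).as_matrix()
print("tooly in world",np.degrees(np.arctan2(T[1,1],T[0,1])),"dock y",np.degrees(yaw)+90)
c=arm.capture("side")
for r in arm.cut_out(c,"kickstand_foot")[:1]:
    P=pts(c,r["mask"]);P=P[P[:,2]>.22]; print("foot",P.mean(0),"exp",W(-.114,.09,.237))
E
```

```text
11.052969659063312 25.18345743687562 [ 0.54643388 -0.01144991  0.20251881] [0.6257826  0.00405006 0.03057832] 0.0006390609190650749
hinge [0.6257826  0.00405006]
start push [0.5496 0.0809 0.212 ]
25 [-0.101  0.22 ] [0.5174 0.0746 0.2202]
40 [-0.127  0.205] [0.4918 0.0696 0.2052]
60 [-0.154  0.176] [0.4653 0.0644 0.1757]
80 [-0.169  0.139] [0.4503 0.0615 0.1388]
90 [-0.172  0.119] [0.4478 0.061  0.1189]
100 [-0.171  0.099] [0.4329 0.0581 0.0989]
115 [-0.163  0.07 ] [0.4406 0.0596 0.0698]
125 [-0.154  0.052] [0.4497 0.0613 0.052 ]
140 [-0.135  0.029] [0.4686 0.0651 0.029 ]
tooly in world 70.2446695743292 dock y 101.05296965906331
foot [0.49401546 0.06729371 0.24135916] exp [0.4966 0.0705 0.237 ]
```

Request:
move_arm(moves=[0,0,-0.5,-0.9,0,0,0,-0.5,-0.9,0,0,0,-0.5,-0.9,0,0,0,-0.5,-0.9,0,0,0,-0.3,-0.9,0,0,0,0,-0.9,0,0,0,0,-0.8,0,0,0,0,0,0])

```text
time_s: 1.8
eef_pos: [0.2113, 0.5882, 0.3205]
eef_rot: [0.31, -3.126, 0.0]
force: [0.6, 0.3, 0.4]
gripper_width: 0.033
grip_force: 0.0
```

Request:
move_arm(moves=[-0.2,-0.5,0,0,0,-0.2,-0.5,0,0,0,-0.2,-0.5,0,0,0,-0.2,-0.5,0,0,0,-0.2,-0.5,0,0,0,-0.2,-0.5,0,0,0,-0.2,-0.5,0,0,0,-0.2,-0.5,0,0,0,-0.2,-0.5,0,0,0,-0.2,-0.5,0,0,0,-0.2,-0.5,0,0,0,-0.2,-0.5,0,0,0,-0.2,-0.5,0,0,0,-0.2,-0.5,0,0,0,-0.2,-0.5,0,0,0,-0.2,-0.5,0,0,0,-0.2,-0.5,0,0,0,-0.2,-0.5,0,0,0,0,0,0,0,0])

```text
time_s: 3.7
eef_pos: [0.477, 0.1789, 0.3205]
eef_rot: [-0.297, 3.127, -0.001]
force: [-0.7, 0.4, 0.2]
gripper_width: 0.0007
grip_force: 0.0
```

Request:
move_arm(moves=[-0.26,-0.55,0,0,0,-0.26,-0.55,0,0,0,-0.26,-0.55,0,0,0,-0.26,-0.55,0,0,0,0,0,0.4,0,0,0,0,0.4,0,0,0,0,0.4,0,0,0,0,0.4,0,0,0,0,0.3,0,0,0,0,0.2,0,0,0,0,0,0,0,0,0,0,0,0])

```text
time_s: 4.9
eef_pos: [0.5482, 0.0845, 0.216]
eef_rot: [-0.307, 3.126, 0.0]
force: [-0.2, 0.5, 0.4]
gripper_width: 0.0007
grip_force: 0.0
```

```bash
python3 - <<'E'
from h import *
c=arm.capture("scene"); cv2.imwrite("pics/s3.png",cv2.resize(c["pixels"][140:290,230:430],(800,600)))
print(arm.get_obs()["eef_pos"])
E
```

```text
[0.54833228 0.08440914 0.21623642]
```

View pics/s3.png

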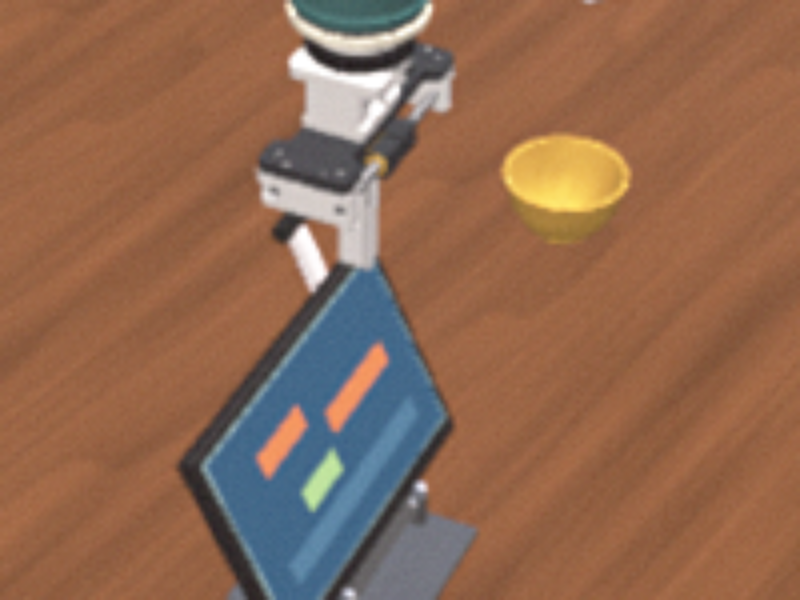

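Request:
move_arm(moves=[0.2,-0.08,0,0,0,0.2,0,0,0,0,0.25,0,0,0,0,0.18,0,0.06,0,0,0.18,0,0.08,0,0,0.18,0,0.08,0,0,0.18,0,0.18,0,0,0.18,0,0.2,0,0,0.18,0,0.2,0,0,0.12,0,0.24,0,0,0.1,0,0.25,0,0,0.08,0,0.25,0,0,0,0,0,0,0])

```text
time_s: 6.25
eef_pos: [0.4474, 0.0602, 0.1371]
eef_rot: [0.308, -3.124, 0.001]
force: [0.4, -0.2, 0.1]
gripper_width: 0.0003
grip_force: 0.0
```

```bash
python3 - <<'E'
from h import *
c=arm.capture("scene"); cv2.imwrite("pics/s4.png",cv2.resize(c["pixels"][140:290,230:430],(800,600)))
o=arm.get_obs();print(o["eef_pos"],o["force"])
E
```

```text
[0.44829491 0.0602781  0.13800548] [-0.06215722  0.16913856  0.35334657]
```

View pics/s4.png

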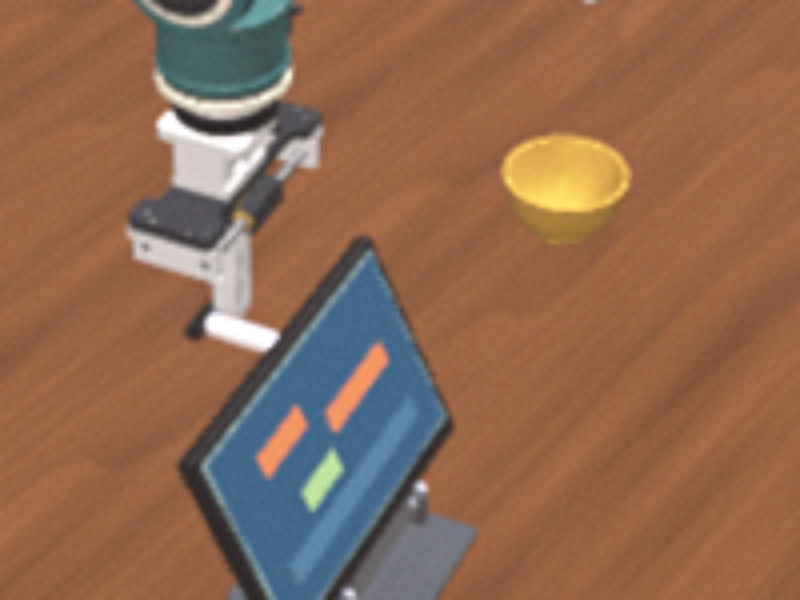

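Request:
move_arm(moves=[0.04,0,0.2,0,0,0.04,0,0.2,0,0,0.04,0,0.2,0,0,0,0,0.2,0,0,0,0,0.2,0,0,0,0,0.2,0,0,0,0,0.15,0,0,-0.05,0,0.15,0,0,0,0,0,0,0,0,0,0,0,0,0,0,0,0,0])

```text
time_s: 7.4
eef_pos: [0.446, 0.0598, 0.0638]
eef_rot: [-0.308, 3.126, -0.0]
force: [-0.5, 0.2, -0.4]
gripper_width: 0.0003
grip_force: 0.0
```

```bash
python3 - <<'E'
from h import *
c=arm.capture("side"); cv2.imwrite("pics/s5.png",cv2.resize(c["pixels"][180:330,200:400],(800,600)))
o=arm.get_obs();print(o["eef_pos"],o["force"]); print(fit(arm.capture("scene"))[:3])
E
```

```text
[0.44600646 0.05983468 0.06382063] [ 0.48427452 -0.01119906  0.29847212]
(np.float64(0.19481803655925822), np.float64(25.37734518722517), array([ 0.54605221, -0.01128926,  0.20247296]))
```

View pics/s5.png

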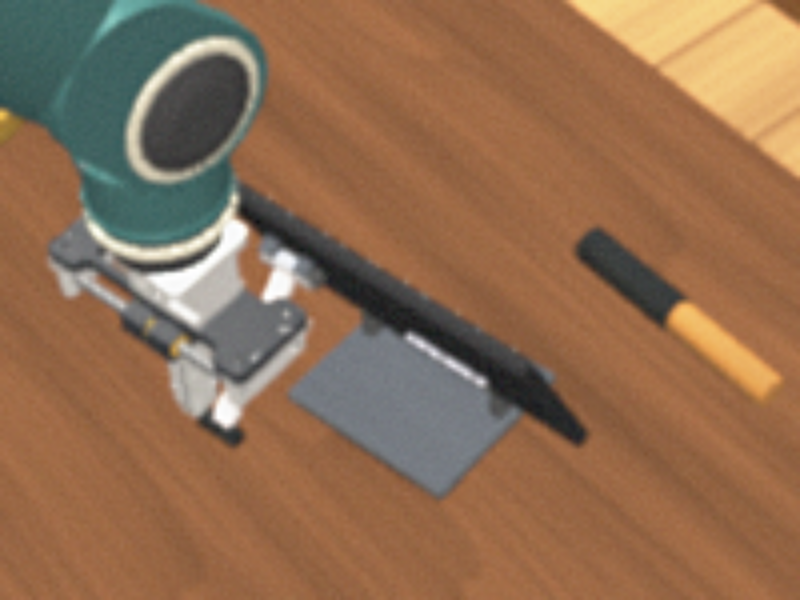

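Request:
move_arm(moves=[0,0,-0.4,0,0,0,0,-0.5,0,0,0,0,-0.5,0,0,0,0,-0.5,0,0,0,0,-0.5,0,0,0,0,-0.5,0,0,0,0,-0.5,0,0,0,0,-0.5,0,0,0,0,-0.5,0,0,0,0,-0.5,0,0,0,0,-0.5,0,0,0,0,-0.2,0,0,0,0,0,0,0])

```text
time_s: 8.8
eef_pos: [0.4461, 0.0599, 0.3443]
eef_rot: [-0.308, 3.125, 0.001]
force: [-0.6, 0.2, -0.5]
gripper_width: 0.0003
grip_force: 0.0
```

```bash
python3 - <<'E'
from h import *
c=arm.capture("side"); cv2.imwrite("pics/s6.png",cv2.resize(c["pixels"][180:330,200:400],(800,600)))
o=arm.get_obs();print(o["eef_pos"],o["qpos"].round(3) if hasattr(o["qpos"],'round') else o["qpos"])
for k in ("kickstand_foot","kickstand"):
  for r in arm.cut_out(c,k)[:2]:
    P=pts(c,r["mask"]); print(k,r["score"],r["at"],np.median(P,0),P.min(0),P.max(0))
E
```

```text
[0.4457188  0.05978138 0.34312759] [-0.52  -0.025  0.313  1.839  0.008  1.326  1.558]
kickstand_foot 0.73 [261.8, 268.7] [0.49970307 0.07389299 0.05157459] [ 0.45571804  0.0482553  -0.00162472] [0.59765567 0.17358657 0.12520578]
kickstand 0.75 [262.2, 266.7] [0.50950856 0.07424647 0.05587212] [ 0.45747439  0.0482553  -0.00441737] [0.59765567 0.17358657 0.12520578]
```

View pics/s6.png

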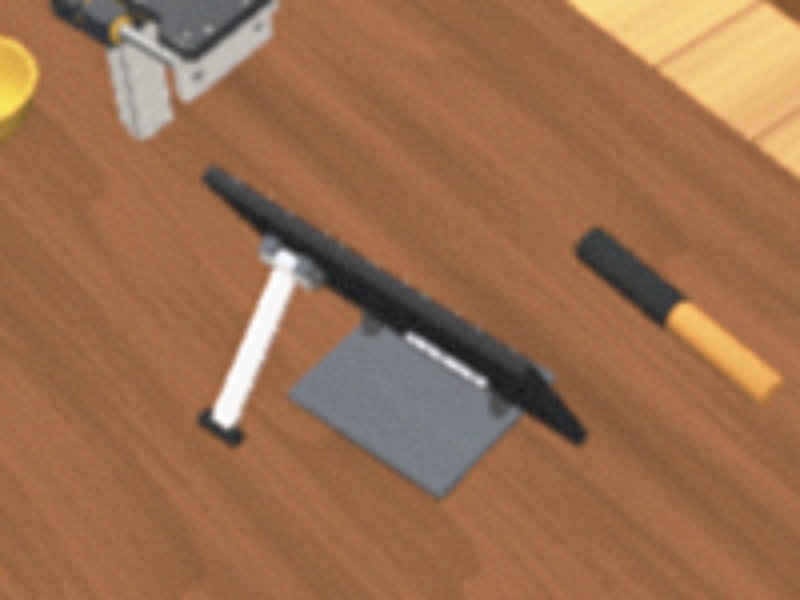

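Request:
move_arm(moves=[-0.4,-0.36,0,0,64,-0.4,-0.36,0,0,64,-0.4,-0.36,0,0,64,-0.4,-0.36,0,0,64,-0.32,-0.35,0,0,64,0,0,0,1,64,0,0,0,1,64,0,0,0,1,64,0,0,0,1,64,0,0,0,1,64,0,0,0,1,64,0,0,0,1,64,0,0,0,1,64,0,0,0,1,64,0,0,0,1,64])

```text
time_s: 10.45
eef_pos: [0.557, -0.0093, 0.3422]
eef_rot: [-1.047, -2.96, 0.002]
force: [-0.4, -0.9, 0.2]
gripper_width: 0.0601
grip_force: 0.0
```

Request:
move_arm(moves=[0,0,0,1,64,0,0,0,1,64,0,0,0,1,64,0,0,0,1,64,0,0,0,1,64,0,0,0,1,64,0,0,0,1,64,0,0,0,1,64,0,0,0,0,64,0,0,0,0,64])

```text
time_s: 11.45
eef_pos: [0.5572, -0.0092, 0.3427]
eef_rot: [-1.989, -2.431, 0.002]
force: [-0.5, 0.5, 0.3]
gripper_width: 0.0598
grip_force: 0.0
```

```bash
python3 - <<'E'
from h import *
o=arm.get_obs();T=R.from_rotvec(o["eef_rot"]).as_matrix();p=o["eef_pos"];yaw=np.radians(11.1)
d=p[:2]-[.6255,.004]; x=np.array([np.cos(yaw),np.sin(yaw)]);y=np.array([-x[1],x[0]])
print(p,d@x,d@y,"yaw tool y",np.degrees(np.arctan2(T[1,1],T[0,1])),o["gripper_width"],o["qpos"])
E
```

```text
[ 0.55716037 -0.00920398  0.34271433] -0.06960323410117797 0.0001999133577872205 yaw tool y 11.401375881289571 0.059752136393808795 [-0.54642521  0.22193516  0.6120355   1.61366409 -0.12951784  1.34820771
  0.28185777]
```

Request:
move_arm(moves=[0,0,0.4,0,64,0,0,0.4,0,64,0,0,0.4,0,64,0,0,0.4,0,64,0,0,0.4,0,64,0,0,0.4,0,64,0,0,0.4,0,64,0,0,0.3,0,64,0,0,0.2,0,64,0,0,0.1,0,64,0,0,0,0,64,0,0,0,0,64])

```text
time_s: 12.65
eef_pos: [0.5577, -0.0093, 0.174]
eef_rot: [1.993, 2.428, 0.001]
force: [-0.7, -0.0, -0.1]
gripper_width: 0.06
grip_force: 0.0
```

```bash
python3 - <<'E'
from h import *
c=arm.capture("scene"); cv2.imwrite("pics/s7.png",cv2.resize(c["pixels"][160:310,230:430],(800,600)))
o=arm.get_obs();print(o["eef_pos"],o["force"])
E
```

```text
[ 0.55778879 -0.00927794  0.1741385 ] [ 0.01586222 -0.09780677  0.80861615]
```

View pics/s7.png

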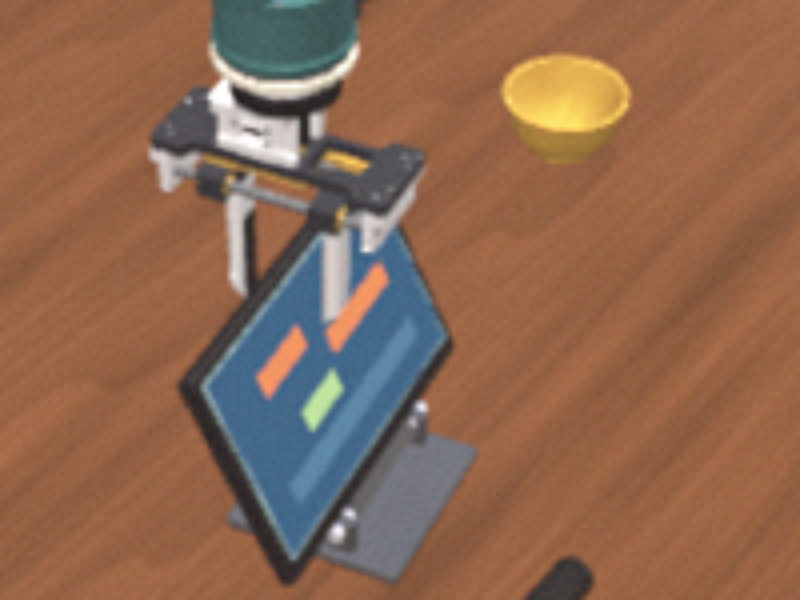

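The fingers straddle the top edge: rear finger at about (240, 270), front finger at (335, 290). Next I push the screen upright and then close.

Request:
move_arm(moves=[0,0.1,0,0,60,0,0.1,0,0,55,0,0.1,0,0,50,0,0.1,0,0,45,0,0.1,0,0,45,0,0.1,0,0,45,0,0.1,0,0,45,0,0.1,0,0,45,0,0.1,0,0,40,0,0.1,0,0,40,0,0.1,0,0,40,0,0.1,0,0,35,0,0.1,0,0,35,0,0.1,0,0,30,0,0,0,0,30,0,0,0,0,30])

```text
time_s: 14.3
eef_pos: [0.626, 0.0044, 0.1734]
eef_rot: [-1.993, -2.428, 0.0]
force: [-1.4, 0.1, 0.2]
gripper_width: 0.0279
grip_force: 0.3
```

Request:
move_arm(moves=[0,0,0,0,22,0,0,0,0,18,0,0,0,0,14,0,0,0,0,8,0,0,0,0,0,0,0,0,0,0,0,0,0,0,0,0,0,0,0,0,0,0,0,0,0,0,0,0,0,0])

```text
time_s: 15.3
eef_pos: [0.6257, 0.0043, 0.1736]
eef_rot: [-1.993, -2.428, 0.001]
force: [-5.0, -0.5, 5.2]
gripper_width: 0.0136
grip_force: 30.0
```

```bash
python3 - <<'E'
from h import *
c=arm.capture("scene"); cv2.imwrite("pics/s8.png",cv2.resize(c["pixels"][160:310,230:430],(800,600)))
o=arm.get_obs();print(o["eef_pos"],o["force"],o["grip_force"],o["gripper_width"],np.abs(o["qvel"]).max()); print(fit(c))
c=arm.capture("side"); cv2.imwrite("pics/s9.png",cv2.resize(c["pixels"][180:330,200:400],(800,600)))
for r in arm.cut_out(c,"kickstand_foot")[:1]:
    P=pts(c,r["mask"]); print(r["score"],P.min(0),P.max(0))
E
```

```text
[0.62573608 0.00427741 0.17353387] [-5.12225425  1.10835108  5.08457606] 29.997523427009583 0.013849465857563595 0.0013105934126882094
(np.float64(0.19108328881782027), np.float64(-0.02298301027621413), array([6.26996337e-01, 1.96246424e-04, 2.18963910e-01]), array([6.26921509e-01, 1.81771561e-04, 2.89639254e-02]), np.float64(-0.0010360747021552854))
0.88 [ 0.46093002  0.05010458 -0.00670592] [0.61725813 0.1839763  0.14806283]
```

View pics/s8.png

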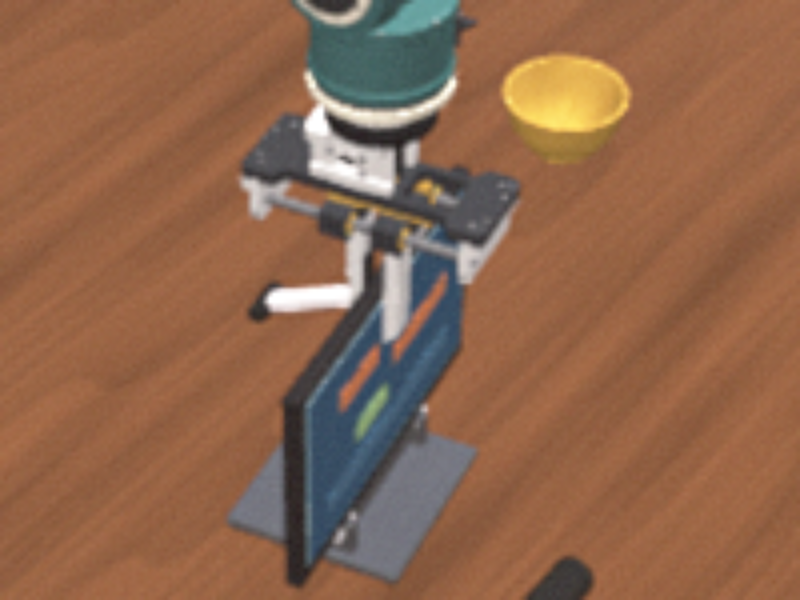

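View pics/s9.png

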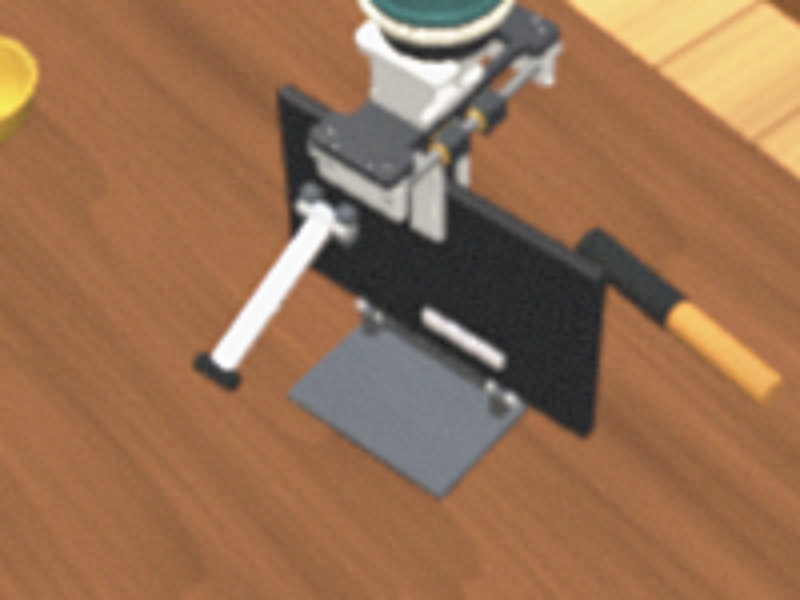

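The screen is upright (0° lean) and gripped at 30 N, 27 mm below its top edge, and the kickstand is down.

```bash
python3 -c "
from cell import arm
print(arm.finish_job())"
```

```text
the job is handed in; nothing more can be done
None
```

I handed the job in with the kickstand fully down and the screen upright in a 30 N grip, 27 mm below its top edge; nothing was let go, the arm did not go near the bowl, striker or drive, and no verdict came back.

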